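# Present a honey sample bottle to the inspection camera

### The job

Draw the sample tray all the way out of its bay by the upright grip, take the tallest of its three bottles out, and hold it up in the air for the inspection camera: centred on the lens axis 12 cm in front of the lens, cap uppermost, one broad side square to the lens (the camera looks down at a slant, so the bottle must lean to match). Finish while holding it still there, carried by the gripper alone. Leave the other two bottles standing in the tray, do not knock the camera, and leave everything else on the bench where it is.

Things in the scene. Friction and masses are not known exactly. Their poses are not given: they have to be found in the camera images.
- bay: fixed white instrument bay with clear roof and clear +x side wall, 190 mm along its x, 200 along its y, standing on the bench; origin on the bench, level with its middle. Its open face looks along its -y, at y = -90 mm; roof from z = 153 to 159 mm, and farther in (y beyond +50 mm) a white block up to z = 209 mm. The roof overhangs the three bottles while the tray is in.
- tray (a joint): how far the sample tray is drawn out of the bay, in m: 0 fully in (as at the start), 0.20 fully out at its stop. It slides level along the bay's -y with about 2 N of friction and stays where it is left; the bottles ride in it.
- tray_grip (a point): point for pinching the tray's upright grip, a black plate at the end of a flat tongue, 75 mm ahead of the bay's open face when the tray is in; plate 40 mm along x, 12 mm thick along y, its top 25 mm above this point, the tongue's top 48 mm below it. Axes as the bay's; it moves with the tray.
- tray_mid (a point): centre of the tray's top face, 34 mm above the bench; aluminium tray 80 mm along x, 160 along y, with three equal pockets at y = -50, 0 and +50 mm from this point, 46 x 28 mm and 16 mm deep (pocket floor 18 mm above the bench). Axes as the bay's; it moves with the tray.
- tall_bottle_mid (a point): the bottle to present, the tallest of the three in the tray (any of the three pockets): flat amber bottle with black cap, 88 mm high in all, 110 g or so. This point is its centre, 44 mm above its foot; z along it towards the cap. Body 42 mm along its x (narrow sides at the ends), 24 mm along its y (broad sides face +-y), straight up to 66 mm above the foot, then a narrower shoulder and an 18 mm cap. It stands in its pocket with 2 mm of play, z up, its x along the bay's x.
- short_bottle_mid (a point): flat amber bottle like it but only 64 mm high, same 42 x 24 mm body; point at its centre, z up. Stays standing in the tray.
- squat_jar_mid (a point): flat amber jar 60 mm high with wide 23 mm cap, same 42 x 24 mm body; point at its centre, z up. Stays standing in the tray.
- lens (a point): centre of the front of the inspection camera's lens (round lens within a white ring of 54 mm, grey head 48 mm wide, about 88 mm long). x points backwards along the lens axis (the camera looks along -x), y level, z across it, upwards; the camera looks down by 14 to 29 degrees. The head hangs on a fixed 22 mm column, up to 0.33 m high, standing 114 mm or so behind the lens, level with it sideways; its height varies between starts. The head can be knocked out of its setting.
- view_point (a point): where the bottle's centre must be held: a point in the air on the lens axis, 120 mm in front of the lens. Same axes as the lens: the bottle's broad sides must be square to x, and its z along this z.
- tall_bottle: the same bottle, origin at the middle of its foot
- honey_jar_a: bystander: round amber jar with white cap, 60 mm wide, 75 mm high; origin under its middle
- honey_jar_b: bystander: another such jar, nearest the robot; origin under its middle
- carton: bystander: cardboard carton 50 x 70 x 55 mm; origin under its middle
- spatula: bystander: steel sampling spoon, 170 mm long, lying on the bench
- mouse: bystander: black computer mouse, 100 x 62 x 32 mm; origin under its middle
- notebook: bystander: blue notebook 150 x 110 x 14 mm lying on the bench; origin under its middle

How it is judged:
By the outcome, as a careful person would: the job done as asked, in the order asked, and still so for the second after the job is handed in, while the arm keeps its last pose, push and grip.
It also fails if it takes over 58 s, if anything falls off the work surface, if the arm or the gripper's body presses on something with over 40 N, if the wrist force passes 120 N, or if a joint passes its speed limit or range.

### The arm

A 7-joint arm with a two-finger parallel gripper is mounted at the origin on the work surface. World frame = base frame: x ahead of the robot, y to its left, z up, the work surface at z = 0. Lengths are in m, angles in rad, forces in N, time in s.
With the tool pointing down it reaches from about 0.425 to 0.875 m from the base axis. Payload 9.9 kg.
Tool frame: the origin (TCP) lies midway between the tips of the shut fingers; the grasp point (between the pads) lies 19 mm behind it; z points along the fingers, y is the line along which they close (so a half turn about z gives the same grasp; the last joint's range is limited). The gripper opens to 85 mm and grips with 20 to 120 N. Pads are 22 mm wide; open, the fingers measure 114 mm over their backs; the gripper's body (76 mm by 85 mm) begins 54 mm behind the grasp point. The pads swing forward as they close: fully open they stand 13 mm farther back than shut.
Start: joints at [1.112, 0.576, 0.025, 1.437, -0.015, 1.129, -0.057], TCP at [0.247, -0.628, 0.197] pointing down, gripper open.
Joint ranges: [-2.76, 2.76], [-0.34, 2.15], [-1.52, 1.57], [0.19, 2.46], [-1.09, 4.23], [0.17, 1.99], [-2.82, 2.82]. Speed limits (rad/s): [2.22, 2.22, 3.01, 3.01, 3.14, 3.14, 3.14].

### API

Orientations are given as a 3x3 rotation matrix whose columns are the frame's x, y, z axes.
In Python, from workcell import manip gives the robot as it stands. The module is installed in compiled form; this text tells all that it offers.
- The arm moves only by the tool move_arm, never from a script. Its argument "rows" is a list of rows, each an object of numbers: "grip": the finger opening in mm, from 0 to 85.4; "tx", "ty", "tz": the shift along the world's x, y, z as a fraction of full scale; "roll": the turn about the world's z as a fraction of full scale. In form: [{"grip": .., "tx": .., "ty": .., "tz": .., "roll": ..}, ...]. A call has exactly 8 rows; each row is the pose to reach, as a shift and turn from the pose commanded when the call began; what a row does not reach only later rows make up. Full scale, the value 1, is 0.2 m for a shift and 60 degrees for a turn. A row lasts 1/10 s, in which the tool goes at most 50 mm and 8.59 degrees, less where a joint would pass 70% of its speed; a pose out of reach is approached as far as the arm can. A call with a number of a shift or a turn outside -1 to 1 is refused whole. A call with a gripper value outside its range is refused whole. The fingers move at their own pace and stop on an object; "grip_force" is the grip in N (left out, the last holds). Time passes only in rows, so rows that repeat a pose let the fingers close, or fill a call up. It gives the time, the measured TCP pose, the force, the opening and the grip force at its end, in the units of the state.
- manip.get_obs(): the state, without advancing time (a new reading comes with each control period).
- manip.camera(name): name is "scene" or "top" or "wrist"; returns (picture, depth): 400x640x3 uint8, red, green, blue; 400x640 float32, m along the optical axis (not along the pixel's ray), 0 where there is no reading.
- manip.camera_info(name): a dict with "fx", "fy", "cx", "cy" (pixels), "D" ([k1, k2, p1, p2, k3] as OpenCV has them; the pictures are not rectified), "rvec" (rotation vector, rad) and "tvec" (3), from world to camera coordinates, as OpenCV has them; the wrist camera has in their place "tool_from_camera" (4x4, takes a point from camera to tool coordinates, whose origin is the TCP and whose axes are the flange's). Camera axes: x right, y down, z forward; pixel columns grow to the right and rows downward; lengths in m; the calibration is good to about 2 mm. A picture is of the moment at which its call begins: read the wrist's pose just before it. camera_info takes no time and is no camera call.
- manip.hand_in(): hands the job in; it is judged then, once.
Trained networks look in the newest picture that a camera, given by its name, has taken for a name from the list of things; names that differ only in an ending like _2 or _b are one class to them, and where a whole thing is asked for, a point or a joint stands for the part that bears it (a point fixed in the world has none). Each returns a list of dicts, best first, with "conf" (0 to 1); they miss things now and then, are a little off and sometimes report something else, mostly with a low value. They report only what shows in the picture. A call takes as long as a camera call.
- manip.recognise(name, camera): "bbox" ([left, top, width, height] in pixels, round what is visible of it).
- manip.silhouettes(name, camera): "pixels" (400x640 bool, what is visible of it) and "bbox" ([left, top, width, height] in pixels, round what is visible of it).
The state is a dict: "time_s": time; "joint_pos": joint angles; "joint_vel": joint speeds; "tau": joint torques, N m; "position": TCP position; "orientation": TCP orientation; "contact_force": force on the tool from outside, world axes, zero at the start; "wrist_torque": the same for the moment, N m; "grip_width": finger opening in m; "grip_force": force on a finger pad.
Only numpy, scipy, OpenCV 4.12 (cv2) and the standard library are available. Lean on these libraries where they do the work, as an engineer would, in place of code of your own. Each camera call takes 0.05 s, during which the arm holds its last target. There are 200 camera calls.

## Working session

There is one attempt and no reset: what is moved stays moved. The work goes in short steps, Python scripts to look and compute and a tool call to move; the robot and the scene stay as the last step left them, time stands still between calls to the robot, and variables do not carry over. Pictures are saved under pics/ and viewed, at most 10 in all, crops included, and the job is handed in when it is done.

Besides the shell and the picture viewer there is one more tool, called after "Emit:" as name([rows], argument=value, ...), one row to a line, values as JSON. move_arm: Moves the arm, as the interface text tells. Its arguments: {"type":"object","properties":{"rows":{"type":"array"},"grip_force":{"type":"number"}},"required":["rows"]}

```bash
mkdir -p pics; cat > h.py <<'E'
import numpy as np, cv2
from workcell import manip
def cam(n):
    o=manip.get_obs(); im,d=manip.camera(n); i=manip.camera_info(n)
    K=np.array([[i['fx'],0,i['cx']],[0,i['fy'],i['cy']],[0,0,1.]]); D=np.array(i['D'],float)
    if 'rvec' in i:
        R=cv2.Rodrigues(np.array(i['rvec'],float))[0]; t=np.array(i['tvec'],float).ravel()
        T=np.eye(4); T[:3,:3]=R.T; T[:3,3]=-R.T@t
    else:
        W=np.eye(4); W[:3,:3]=np.array(o['orientation']).reshape(3,3); W[:3,3]=o['position']; T=W@np.array(i['tool_from_camera'])
    return im,d,K,D,T
def cloud(d,K,D,T):
    v,u=np.mgrid[:400,:640]; p=np.stack([u,v],-1).reshape(-1,1,2).astype(np.float64)
    n=cv2.undistortPoints(p,K,D).reshape(400,640,2)
    P=np.dstack([n*d[...,None],d]); W=P@T[:3,:3].T+T[:3,3]; W[d<=0]=np.nan
    return W
def save(n,im): cv2.imwrite('pics/'+n+'.png',im[...,::-1])
E
python3 - <<'E'
from h import *
for c in ['scene','top']:
    im,d,K,D,T=cam(c); save(c,im); np.savez(c+'.npz',im=im,d=d,K=K,D=D,T=T); W=cloud(d,K,D,T)
    for n in ['bay','tray_grip','tall_bottle','short_bottle_mid','squat_jar_mid','lens','honey_jar_a','carton','mouse','notebook','spatula']:
        for r in manip.silhouettes(n,c)[:2]:
            m=r['pixels']; w=W[m]; print(c,n,round(r['conf'],2),r['bbox'],np.nanpercentile(w,[2,50,98],axis=0).round(3).tolist())
o=manip.get_obs(); print(o['orientation'],o['time_s'])
E
```

```text
scene tray_grip 0.96 [345.4, 176.8, 38.5, 30.1] [[0.512, 0.164, 0.012], [0.546, 0.231, 0.034], [0.591, 0.335, 0.09]]
scene tall_bottle 0.53 [384.1, 252.3, 24.9, 27.4] [[0.754, -0.108, 0.005], [0.782, -0.096, 0.052], [0.803, -0.04, 0.058]]
scene tall_bottle 0.47 [374.7, 163.8, 10.8, 13.9] [[0.541, 0.331, 0.037], [0.565, 0.366, 0.063], [0.58, 0.373, 0.082]]
scene squat_jar_mid 0.73 [360.6, 177.3, 12.1, 16.0] [[0.528, 0.262, 0.034], [0.55, 0.269, 0.055], [0.568, 0.283, 0.08]]
scene lens 0.78 [333.6, 211.2, 33.8, 30.2] [[0.654, -0.279, 0.233], [0.704, -0.261, 0.274], [0.744, -0.213, 0.29]]
scene honey_jar_a 0.7 [397.8, 220.5, 23.2, 31.0] [[0.737, 0.037, -0.0], [0.782, 0.048, 0.048], [0.808, 0.117, 0.078]]
scene honey_jar_a 0.63 [248.6, 230.8, 19.7, 30.6] [[0.359, -0.225, 0.007], [0.39, -0.209, 0.052], [0.408, -0.175, 0.077]]
scene carton 0.77 [383.2, 249.3, 26.1, 31.9] [[0.754, -0.108, 0.003], [0.781, -0.095, 0.052], [0.803, -0.039, 0.058]]
scene mouse 0.71 [338.1, 124.0, 73.3, 81.6] [[0.46, 0.169, 0.007], [0.569, 0.328, 0.135], [0.657, 0.439, 0.211]]
scene mouse 0.59 [261.6, 336.3, 41.4
[... 1273 characters left out ...]
9.9, 25.0] [[0.749, 0.041, 0.008], [0.768, 0.067, 0.071], [0.802, 0.093, 0.08]]
top carton 0.57 [302.3, 134.2, 21.3, 18.0] [[0.752, -0.101, 0.006], [0.769, -0.068, 0.053], [0.799, -0.035, 0.059]]
top mouse 0.86 [410.3, 176.2, 31.0, 31.1] [[0.585, -0.488, 0.003], [0.629, -0.449, 0.027], [0.676, -0.412, 0.037]]
top notebook 0.76 [157.9, 255.0, 33.8, 50.8] [[0.252, 0.314, 0.006], [0.324, 0.372, 0.014], [0.397, 0.432, 0.019]]
top spatula 0.65 [440.4, 222.8, 41.6, 37.5] [[0.403, -0.613, -0.001], [0.474, -0.53, 0.012], [0.514, -0.489, 0.023]]
[[ 9.30580358e-01  3.66087689e-01 -2.87030286e-05]
 [ 3.66087690e-01 -9.30580357e-01  5.18917938e-05]
 [-7.71352772e-06 -5.87973095e-05 -9.99999998e-01]] 1.2
```

View pics/scene.png

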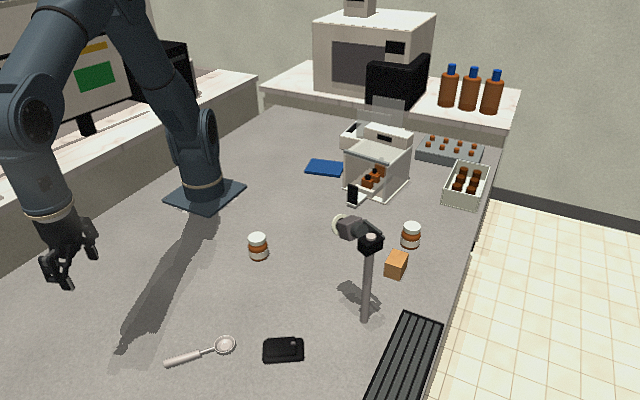

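View pics/top.png

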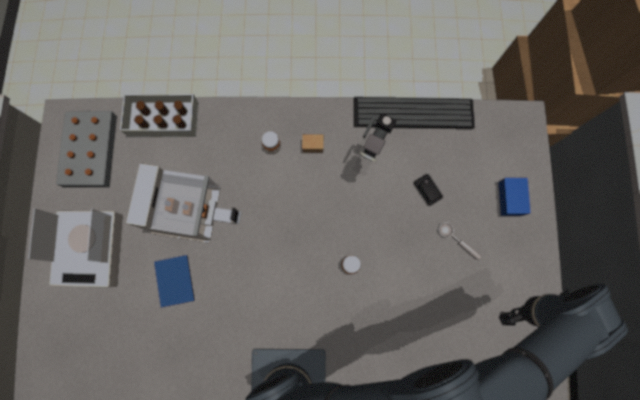

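```bash
python3 - <<'E'
from h import *
A=[]
for c in ['top','scene']:
    f=np.load(c+'.npz'); W=cloud(*[f[k] for k in ('d','K','D','T')]); im=f['im']
    x,y,z=W[...,0],W[...,1],W[...,2]
    def rect(n,m):
        P=W[m]; 
        if len(P)<5: print(c,n,len(P)); return
        r=cv2.minAreaRect(P[:,:2].astype(np.float32)*1000); print(c,n,len(P),r,P.mean(0).round(4), np.percentile(P[:,2],[5,95]).round(3))
    near=(x>.42)&(x<.7)&(y>.1)&(y<.5)
    rect('roof',near&(z>.148)&(z<.165)); rect('block',near&(z>.2)&(z<.216)); rect('all',near&(z>.02))
    rect('plate',near&(z>.04)&(y<.215)); rect('platetop',near&(z>.082)&(y<.215)&(z<.105))
    cm=(x>.6)&(x<.85)&(y>-.4)&(y<-.15)
    rect('head',cm&(z>.19)); rect('col',cm&(z>.05)&(z<.19))
    P=W[cm&(z>.19)]; A.append(P); print(im[cm&(z>.19)].mean(0),len(P))
    big=cv2.resize(im,None,fx=1,fy=1)
    u=(cm&(z>.19)).nonzero(); print(u[0].min(),u[0].max(),u[1].min(),u[1].max())
f=np.load('scene.npz')['im'][190:330,310:410]; t=np.load('top.npz')['im'][90:200,330:410]
save('headcrop',np.hstack([cv2.resize(f,(400,560),interpolation=2),cv2.resize(t,(400,560),interpolation=2)]))
np.savez('head.npz',a=A[0],b=A[1])
E
```

```text
top roof 2584 ((556.663330078125, 342.5947265625), (187.52618408203125, 181.0058135986328), 81.44926452636719) [0.553  0.3268 0.1586] [0.154 0.163]
top block 1266 ((567.8610229492188, 417.5919494628906), (62.328086853027344, 180.9170379638672), 80.66898345947266) [0.5657 0.4163 0.2083] [0.204 0.213]
top all 5116 ((552.2512817382812, 308.8957214355469), (283.8011779785156, 180.82125854492188), 81.89891815185547) [0.5523 0.3412 0.1589] [0.035 0.211]
top plate 94 ((533.112060546875, 175.63096618652344), (13.850296020507812, 39.405548095703125), 83.24969482421875) [0.5323 0.1731 0.0773] [0.044 0.093]
top platetop 55 ((533.6058959960938, 175.75003051757812), (13.822060585021973, 38.32600402832031), 83.96882629394531) [0.5333 0.1749 0.089 ] [0.084 0.093]
top head 865 ((723.2816162109375, -246.73829650878906), (65.87001037597656, 136.85475158691406), 63.17367172241211) [ 0.7227 -0.2509  0.2749] [0.256 0.288]
top col 0
[75.59537572 72.98843931 72.11907514] 865
113 161 359 396
scene roof 966 ((554.9415893554688, 347.69561767578125), (210.5963897705078, 187.8303680419922), 81.8863525390625) [0
[... 323 characters left out ...]
0.029 0.21 ]
scene plate 146 ((531.7464599609375, 172.39857482910156), (17.620038986206055, 40.93381881713867), 81.1432876586914) [0.533  0.1707 0.0683] [0.043 0.091]
scene platetop 39 ((531.5722045898438, 173.9801788330078), (15.119097709655762, 38.344173431396484), 82.87029266357422) [0.5318 0.1721 0.0877] [0.083 0.092]
scene head 1492 ((724.1277465820312, -249.84829711914062), (67.55821228027344, 135.25320434570312), 62.741031646728516) [ 0.7337 -0.2682  0.265 ] [0.214 0.287]
scene col 370 ((766.6558837890625, -285.3212585449219), (22.112468719482422, 16.106847763061523), 20.636991500854492) [ 0.767  -0.2868  0.1237] [0.059 0.184]
[77.77345845 75.75938338 71.88739946] 1492
214 270 331 384
```

View pics/headcrop.png

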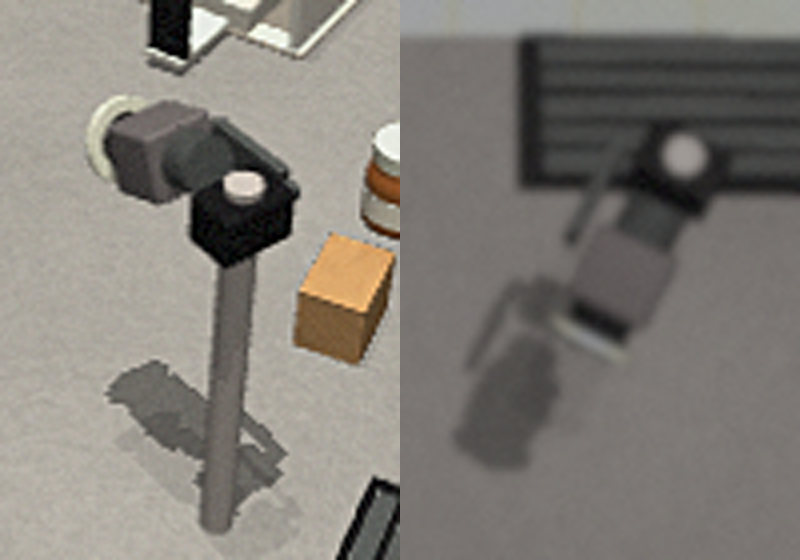

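Emit:
move_arm([
  {"grip": 85,"tx": 0.12,"ty": 0.14,"tz": 0.1,"roll": 0.1},
  {"grip": 85,"tx": 0.25,"ty": 0.3,"tz": 0.1,"roll": 0.2},
  {"grip": 85,"tx": 0.4,"ty": 0.5,"tz": 0.1,"roll": 0.3},
  {"grip": 85,"tx": 0.55,"ty": 0.7,"tz": 0.1,"roll": 0.4},
  {"grip": 85,"tx": 0.7,"ty": 0.9,"tz": 0.1,"roll": 0.5},
  {"grip": 85,"tx": 0.75,"ty": 1,"tz": 0.1,"roll": 0.5},
  {"grip": 85,"tx": 0.75,"ty": 1,"tz": 0.1,"roll": 0.5},
  {"grip": 85,"tx": 0.75,"ty": 1,"tz": 0.1,"roll": 0.5},
])

```text
time_s: 2.0
position: [0.3971, -0.4283, 0.217]
orientation: [[0.622, 0.783, -0.0], [0.783, -0.622, -0.001], [-0.001, 0.0, -1.0]]
contact_force: [-0.3, -0.9, 0.1]
grip_width: 0.0848
grip_force: 0.0
```

Emit:
move_arm([
  {"grip": 85,"tx": 0.05,"ty": 0.2,"tz": 0,"roll": 0.1},
  {"grip": 85,"tx": 0.1,"ty": 0.4,"tz": 0,"roll": 0.2},
  {"grip": 85,"tx": 0.15,"ty": 0.6,"tz": 0,"roll": 0.3},
  {"grip": 85,"tx": 0.2,"ty": 0.8,"tz": 0,"roll": 0.4},
  {"grip": 85,"tx": 0.25,"ty": 1,"tz": 0,"roll": 0.5},
  {"grip": 85,"tx": 0.25,"ty": 1,"tz": 0,"roll": 0.5},
  {"grip": 85,"tx": 0.25,"ty": 1,"tz": 0,"roll": 0.5},
  {"grip": 85,"tx": 0.25,"ty": 1,"tz": 0,"roll": 0.5},
])

```text
time_s: 2.8
position: [0.4465, -0.2302, 0.2167]
orientation: [[0.152, 0.988, -0.0], [0.988, -0.152, -0.001], [-0.001, -0.0, -1.0]]
contact_force: [0.7, -1.6, 0.2]
grip_width: 0.085
grip_force: 0.0
```

Emit:
move_arm([
  {"grip": 85,"tx": 0.05,"ty": 0.2,"tz": 0,"roll": 0},
  {"grip": 85,"tx": 0.1,"ty": 0.4,"tz": 0,"roll": 0},
  {"grip": 85,"tx": 0.15,"ty": 0.6,"tz": 0,"roll": 0},
  {"grip": 85,"tx": 0.2,"ty": 0.8,"tz": 0,"roll": 0},
  {"grip": 85,"tx": 0.25,"ty": 1,"tz": 0,"roll": 0},
  {"grip": 85,"tx": 0.25,"ty": 1,"tz": 0,"roll": 0},
  {"grip": 85,"tx": 0.25,"ty": 1,"tz": 0,"roll": 0},
  {"grip": 85,"tx": 0.25,"ty": 1,"tz": 0,"roll": 0},
])

```text
time_s: 3.6
position: [0.497, -0.0304, 0.2165]
orientation: [[0.152, 0.988, -0.001], [0.988, -0.152, -0.001], [-0.001, -0.0, -1.0]]
contact_force: [0.6, -0.5, 0.1]
grip_width: 0.085
grip_force: 0.0
```

Emit:
move_arm([
  {"grip": 85,"tx": 0.04,"ty": 0.2,"tz": -0.05,"roll": 0},
  {"grip": 85,"tx": 0.08,"ty": 0.4,"tz": -0.1,"roll": 0},
  {"grip": 85,"tx": 0.12,"ty": 0.6,"tz": -0.15,"roll": 0},
  {"grip": 85,"tx": 0.16,"ty": 0.8,"tz": -0.2,"roll": 0},
  {"grip": 85,"tx": 0.18,"ty": 1,"tz": -0.25,"roll": 0},
  {"grip": 85,"tx": 0.18,"ty": 1,"tz": -0.3,"roll": 0},
  {"grip": 85,"tx": 0.18,"ty": 1,"tz": -0.3,"roll": 0},
  {"grip": 85,"tx": 0.18,"ty": 1,"tz": -0.3,"roll": 0},
])

```text
time_s: 4.4
position: [0.5335, 0.1693, 0.1567]
orientation: [[0.151, 0.988, -0.001], [0.988, -0.151, -0.001], [-0.001, -0.0, -1.0]]
contact_force: [0.1, -0.7, -0.1]
grip_width: 0.085
grip_force: 0.0
```

```bash
python3 - <<'E'
from h import *
im,d,K,D,T=cam('wrist'); save('w1',im); W=cloud(d,K,D,T)
print(T.round(3)); x,y,z=W[...,0],W[...,1],W[...,2]
print(np.nanpercentile(d[d>0],[1,50,99]))
m=(z>.075)&(z<.105)&(y<.215)&(y>.13)&(abs(x-.533)<.04)
P=W[m]; print(len(P)); 
if len(P)>5: print(cv2.minAreaRect(P[:,:2].astype(np.float32)*1000),P.mean(0),np.percentile(P[:,2],[10,50,90]))
E
```

```text
[[ 0.989 -0.145 -0.044  0.544]
 [-0.151 -0.947 -0.282  0.24 ]
 [-0.001  0.286 -0.958  0.334]
 [ 0.     0.     0.     1.   ]]
[0.06525447 0.32289803 0.4061943 ]
887
((530.4404296875, 175.00888061523438), (11.594818115234375, 39.8005256652832), 81.99584197998047) [0.53071095 0.17626454 0.08851323] [0.08112399 0.09003393 0.09123895]
```

View pics/w1.png

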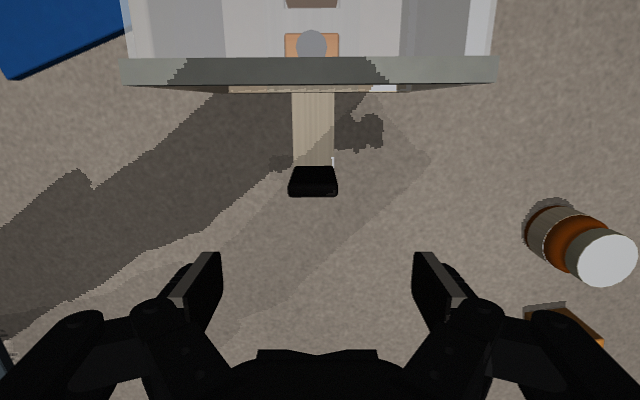

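Emit:
move_arm([
  {"grip": 85,"tx": -0.015,"ty": 0.03,"tz": -0.12,"roll": 0.01},
  {"grip": 85,"tx": -0.015,"ty": 0.03,"tz": -0.24,"roll": 0.01},
  {"grip": 85,"tx": -0.015,"ty": 0.03,"tz": -0.38,"roll": 0.01},
  {"grip": 85,"tx": -0.015,"ty": 0.03,"tz": -0.5,"roll": 0.01},
  {"grip": 60,"tx": -0.015,"ty": 0.03,"tz": -0.5,"roll": 0.01},
  {"grip": 30,"tx": -0.015,"ty": 0.03,"tz": -0.5,"roll": 0.01},
  {"grip": 30,"tx": -0.015,"ty": 0.03,"tz": -0.5,"roll": 0.01},
  {"grip": 30,"tx": -0.015,"ty": 0.03,"tz": -0.5,"roll": 0.01},
], grip_force=40)

```text
time_s: 5.25
position: [0.5311, 0.1779, 0.0583]
orientation: [[0.139, 0.99, 0.002], [0.99, -0.139, 0.001], [0.001, 0.002, -1.0]]
contact_force: [0.2, -0.1, -0.6]
grip_width: 0.03
grip_force: 0.0
```

```bash
python3 - <<'E'
from h import *
im,d,K,D,T=cam('wrist'); save('w2',im); o=manip.get_obs();print(o['grip_width'],o['grip_force'],o['position'],o['orientation'])
E
```

```text
0.02976999949574757 0.0 [0.53091867 0.17790141 0.05804774] [[ 1.38367722e-01  9.90378933e-01  1.98536719e-03]
 [ 9.90380536e-01 -1.38369163e-01  6.07088633e-04]
 [ 8.75961390e-04  1.88226755e-03 -9.99997845e-01]]
```

View pics/w2.png

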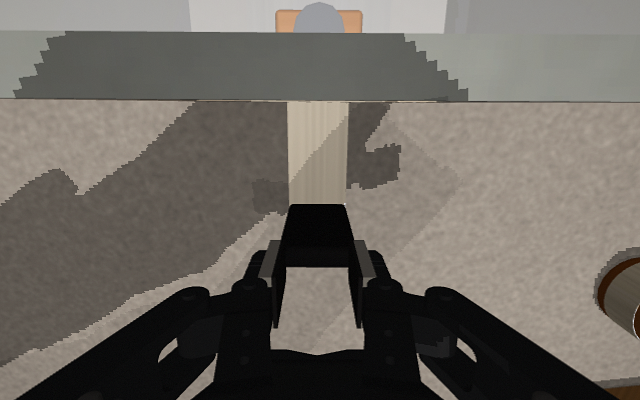

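```bash
python3 - <<'E'
from h import *
im,d,K,D,T=cam('wrist'); W=cloud(d,K,D,T); print(K[0,0],K[1,1],K[0,2])
o=manip.get_obs();R=np.array(o['orientation']);p=np.array(o['position'])
for v,u in [(210,292),(210,345),(235,300),(235,340),(262,300),(262,340),(250,268),(250,276),(320,276),(320,357),(250,362),(250,372),(150,300),(150,345),(190,290),(190,345)]:
    print(u,v,im[v,u],((W[v,u]-p)@R*1000).round(1),W[v,u].round(4))
E
```

```text
323.10482323276705 323.10482323276705 316.7333803269376
292 210 [ 8  8 10] [  2.5 -16.3  25.1] [0.5149 0.1826 0.0327]
345 210 [0 0 0] [ 1.6 19.1 27.7] [0.5499 0.1769 0.0301]
300 235 [5 5 7] [  2.8  -8.9 -17.5] [0.5223 0.1819 0.0753]
340 235 [5 5 4] [  2.5  12.6 -17. ] [0.5435 0.1787 0.0748]
300 262 [9 8 9] [ -5.1  -8.2 -32.9] [0.5218 0.1739 0.0907]
340 262 [11 10 10] [ -4.8  11.6 -33.5] [0.5415 0.1715 0.0914]
268 250 [60 57 52] [  9.9 -21.  -50.6] [0.5112 0.1906 0.1084]
276 250 [59 57 53] [  9.7 -17.6 -50.2] [0.5146 0.1899 0.1079]
276 320 [19 19 18] [ -8.4 -15.4 -73.2] [0.5142 0.1717 0.131 ]
357 320 [16 14 14] [ -8.   15.4 -73.7] [0.5447 0.1678 0.1315]
362 250 [60 57 53] [ 10.   19.6 -50.7] [0.5514 0.185  0.1085]
372 250 [29 27 26] [  6.2  25.4 -42.9] [0.5567 0.1805 0.1008]
300 150 [188 176 157] [ 40.  -11.2  40.6] [0.5252 0.2191 0.0172]
345 150 [155 145 129] [40.  19.2 40.6] [0.5553 0.2149 0.0173]
290 190 [157 147 130] [ 12.1 -18.6  40.3] [0.514  0.1925 0.0175]
345 190 [153 141 126] [12.  19.9 40.6] [0.5522 0.1871 0.0172]
```

```bash
python3 - <<'E'
from h import *
o=manip.get_obs();R=np.array(o['orientation']);p=np.array(o['position'])
im,d,K,D,T=cam('wrist'); W=cloud(d,K,D,T); L=(W-p)@R*1000
for s in (-1,1):
    m=(abs(L[...,0])<16)&(s*L[...,1]>12)&(s*L[...,1]<32)&(L[...,2]<22); q=L[m]; print(len(q),np.percentile(q[:,2],[50,90,98,99.5]).round(1))
    for a in range(225,300,8):
        r=L[a,255:285] if s<0 else L[a,350:385]; r=r[(r[:,2]<22)&(abs(r[:,1])<40)]; print(a,r[:,2].max().round(0) if len(r) else None,end=' ')
    print()
for c in ('scene','top'):
    im,d,K,D,T=cam(c); W=cloud(d,K,D,T); L=(W-p)@R*1000
    m=(abs(L[...,0])<60)&(abs(L[...,1])<60)&(L[...,2]<0); q=L[m]; print(c,len(q))
    if c=='scene':
        for z0 in range(-140,30,10):
            q=L[(abs(L[...,0])<60)&(abs(L[...,1])<70)&(abs(L[...,2]-z0)<5)]; print(z0,len(q),q.min(0).round() if len(q) else '',q.max(0).round() if len(q) else '')
    np.savez(c+'2.npz',im=im,d=d)
    if c=='scene': save('s2',cv2.resize(im[120:240,290:450],None,fx=4,fy=4,interpolation=2))
E
```

```text
5242 [-80.7 -34.3   4.1  17. ]
225 None 233 -13.0 241 -41.0 249 -41.0 257 -43.0 265 -43.0 273 -44.0 281 -47.0 289 -47.0 297 -56.0 
5252 [-80.5 -33.6   5.8  18.1]
225 3.0 233 -11.0 241 -41.0 249 -46.0 257 -47.0 265 -47.0 273 -50.0 281 -49.0 289 -51.0 297 -55.0 
scene 3178
-140 102 [ -22.  -63. -145.] [   9.   64. -135.]
-130 94 [ -23.  -66. -135.] [  15.   66. -125.]
-120 71 [ -19.  -62. -125.] [  12.   63. -115.]
-110 74 [ -19.  -58. -115.] [  14.   59. -105.]
-100 57 [ -21.  -55. -105.] [ 13.  55. -95.]
-90 71 [-15. -50. -95.] [ 13.  49. -85.]
-80 34 [-15. -46. -85.] [ 10.  39. -77.]
-70 32 [-16. -29. -74.] [ 13.  29. -65.]
-60 27 [-15. -26. -63.] [ 11.  29. -56.]
-50 33 [-14. -28. -54.] [  8.  30. -45.]
-40 16 [-12. -27. -45.] [  6.  21. -36.]
-30 36 [-12. -19. -34.] [  3.  20. -25.]
-20 26 [-14. -18. -25.] [ -1.  20. -15.]
-10 22 [-11. -17. -15.] [-1. 21. -6.]
0 30 [-14. -16.  -5.] [ 1. 21.  4.]
10 23 [-11. -18.   5.] [ 6. 19. 15.]
20 23 [-15. -16.  15.] [ 0. 22. 23.]
top 1365
```

View pics/s2.png

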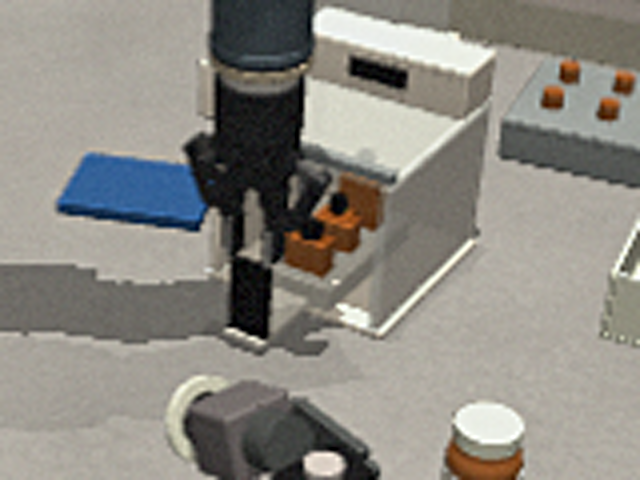

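Emit:
move_arm([
  {"grip": 80,"tx": 0,"ty": 0,"tz": 0.05,"roll": 0},
  {"grip": 80,"tx": 0,"ty": 0,"tz": 0.05,"roll": 0},
  {"grip": 80,"tx": 0,"ty": 0,"tz": 0.05,"roll": 0},
  {"grip": 80,"tx": 0,"ty": 0,"tz": 0.0,"roll": 0},
  {"grip": 80,"tx": 0,"ty": 0,"tz": -0.1,"roll": 0},
  {"grip": 80,"tx": 0,"ty": -0.01,"tz": -0.2,"roll": 0},
  {"grip": 70,"tx": 0,"ty": -0.015,"tz": -0.24,"roll": 0},
  {"grip": 50,"tx": 0,"ty": -0.015,"tz": -0.24,"roll": 0},
])

```text
time_s: 6.3
position: [0.5291, 0.1743, 0.0073]
orientation: [[0.138, 0.99, -0.003], [0.99, -0.138, -0.001], [-0.001, -0.003, -1.0]]
contact_force: [0.2, -0.2, 1.1]
grip_width: 0.0569
grip_force: 0.0
```

Emit:
move_arm([
  {"grip": 30,"tx": 0,"ty": 0,"tz": 0,"roll": 0},
  {"grip": 30,"tx": 0,"ty": 0,"tz": 0,"roll": 0},
  {"grip": 30,"tx": 0,"ty": 0,"tz": 0,"roll": 0},
  {"grip": 30,"tx": 0,"ty": 0,"tz": 0,"roll": 0},
  {"grip": 30,"tx": 0,"ty": 0,"tz": 0,"roll": 0},
  {"grip": 30,"tx": 0,"ty": 0,"tz": 0,"roll": 0},
  {"grip": 30,"tx": 0,"ty": 0,"tz": 0,"roll": 0},
  {"grip": 30,"tx": 0,"ty": 0,"tz": 0,"roll": 0},
])

```text
time_s: 7.1
position: [0.5309, 0.175, 0.0093]
orientation: [[0.138, 0.99, 0.002], [0.99, -0.138, 0.0], [0.001, 0.001, -1.0]]
contact_force: [5.8, -1.1, 0.2]
grip_width: 0.0393
grip_force: 42.6
```

Emit:
move_arm([
  {"grip": 30,"tx": -0.003,"ty": -0.02,"tz": 0,"roll": 0},
  {"grip": 30,"tx": -0.01,"ty": -0.07,"tz": 0,"roll": 0},
  {"grip": 30,"tx": -0.02,"ty": -0.14,"tz": 0,"roll": 0},
  {"grip": 30,"tx": -0.031,"ty": -0.22,"tz": 0,"roll": 0},
  {"grip": 30,"tx": -0.042,"ty": -0.3,"tz": 0,"roll": 0},
  {"grip": 30,"tx": -0.053,"ty": -0.38,"tz": 0,"roll": 0},
  {"grip": 30,"tx": -0.064,"ty": -0.46,"tz": 0,"roll": 0},
  {"grip": 30,"tx": -0.076,"ty": -0.54,"tz": 0,"roll": 0},
])

```text
time_s: 7.9
position: [0.5152, 0.0667, 0.0093]
orientation: [[0.137, 0.991, 0.001], [0.991, -0.137, 0.001], [0.001, 0.001, -1.0]]
contact_force: [3.4, 2.9, 1.1]
grip_width: 0.0392
grip_force: 42.9
```

Emit:
move_arm([
  {"grip": 30,"tx": -0.011,"ty": -0.08,"tz": 0,"roll": 0},
  {"grip": 30,"tx": -0.022,"ty": -0.16,"tz": 0,"roll": 0},
  {"grip": 30,"tx": -0.034,"ty": -0.24,"tz": 0,"roll": 0},
  {"grip": 30,"tx": -0.045,"ty": -0.32,"tz": 0,"roll": 0},
  {"grip": 30,"tx": -0.053,"ty": -0.38,"tz": 0,"roll": 0},
  {"grip": 30,"tx": -0.06,"ty": -0.43,"tz": 0,"roll": 0},
  {"grip": 30,"tx": -0.064,"ty": -0.46,"tz": 0,"roll": 0},
  {"grip": 30,"tx": -0.065,"ty": -0.47,"tz": 0,"roll": 0},
])

```text
time_s: 8.7
position: [0.5023, -0.0228, 0.0092]
orientation: [[0.135, 0.991, 0.002], [0.991, -0.135, 0.006], [0.006, 0.001, -1.0]]
contact_force: [0.8, 22.5, 1.6]
grip_width: 0.0394
grip_force: 42.8
```

Emit:
move_arm([
  {"grip": 30,"tx": 0.002,"ty": 0.015,"tz": 0,"roll": 0},
  {"grip": 60,"tx": 0.002,"ty": 0.015,"tz": 0,"roll": 0},
  {"grip": 85,"tx": 0.002,"ty": 0.015,"tz": 0,"roll": 0},
  {"grip": 85,"tx": 0.002,"ty": 0.015,"tz": 0.02,"roll": 0},
  {"grip": 85,"tx": 0.002,"ty": 0.015,"tz": 0.2,"roll": 0},
  {"grip": 85,"tx": 0.002,"ty": 0.015,"tz": 0.45,"roll": 0},
  {"grip": 85,"tx": 0.002,"ty": 0.015,"tz": 0.7,"roll": 0},
  {"grip": 85,"tx": 0.002,"ty": 0.015,"tz": 0.9,"roll": 0},
])

```text
time_s: 9.5
position: [0.502, -0.0242, 0.1917]
orientation: [[0.138, 0.99, 0.001], [0.99, -0.138, 0.0], [0.0, 0.001, -1.0]]
contact_force: [1.0, -0.2, 0.6]
grip_width: 0.085
grip_force: 0.0
```

```bash
python3 - <<'E'
from h import *
im,d,K,D,T=cam('wrist'); save('w3',im); W=cloud(d,K,D,T); np.savez('w3.npz',W=W,im=im)
o=manip.get_obs(); print(o['position'])
x,y,z=W[...,0],W[...,1],W[...,2]
by=np.array([.138,.990]); bx=np.array([.990,-.138]); g=np.array([.5025,-.0225])
l=(W[...,:2]-g); lx=l@bx; ly=l@by
m=(abs(lx)<.03)&(ly>.02)&(ly<.28)
for lo in np.arange(.02,.24,.01):
    q=m&(ly>=lo)&(ly<lo+.01)&(z>.05)
    if q.sum(): print(lo.round(2),q.sum(),np.percentile(z[q],[50,98]).round(3))
P=W[(z<.075)&(z<.09)&(abs(lx)<.06)&(abs(ly)<.012)]; 
for n in ('tall_bottle','short_bottle_mid','squat_jar_mid'):
    for r in manip.silhouettes(n,'wrist')[:2]: q=W[r['pixels']]; print(n,round(r['conf'],2),r['bbox'],np.nanmedian(q,0).round(3),np.nanpercentile(q[:,2],97))
E
```

```text
[ 0.50492557 -0.02383938  0.19716945]
0.09 556 [0.065 0.08 ]
0.1 602 [0.078 0.08 ]
0.11 276 [0.065 0.08 ]
0.14 771 [0.062 0.082]
0.15 54 [0.061 0.067]
short_bottle_mid 0.94 [295.9, 0.0, 50.7, 25.3] [0.522 0.12  0.06 ] 0.07973704265287693
squat_jar_mid 0.91 [296.9, 45.0, 47.9, 38.2] [0.516 0.078 0.065] 0.07962934369222012
```

View pics/w3.png

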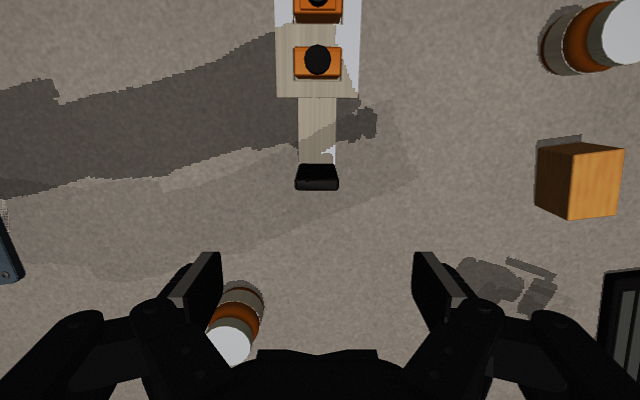

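Emit:
move_arm([
  {"grip": 85,"tx": 0.02,"ty": 0.14,"tz": 0,"roll": 0},
  {"grip": 85,"tx": 0.04,"ty": 0.28,"tz": 0,"roll": 0},
  {"grip": 85,"tx": 0.06,"ty": 0.42,"tz": 0,"roll": 0},
  {"grip": 85,"tx": 0.075,"ty": 0.56,"tz": 0,"roll": 0},
  {"grip": 85,"tx": 0.085,"ty": 0.65,"tz": 0,"roll": 0},
  {"grip": 85,"tx": 0.085,"ty": 0.65,"tz": 0,"roll": 0},
  {"grip": 85,"tx": 0.085,"ty": 0.65,"tz": 0,"roll": 0},
  {"grip": 85,"tx": 0.085,"ty": 0.65,"tz": 0,"roll": 0},
])

```text
time_s: 10.5
position: [0.5188, 0.1043, 0.188]
orientation: [[0.139, 0.99, -0.002], [0.99, -0.139, -0.001], [-0.001, -0.002, -1.0]]
contact_force: [-0.2, -1.0, -0.0]
grip_width: 0.0849
grip_force: 0.0
```

```bash
python3 - <<'E'
from h import *
im,d,K,D,T=cam('wrist'); W=cloud(d,K,D,T)
save('w4',im)
o=manip.get_obs(); print(o['position'])
for n in ('tall_bottle','short_bottle_mid','squat_jar_mid'):
    for r in manip.silhouettes(n,'wrist')[:1]: q=W[r['pixels']]; print(n,round(r['conf'],2),r['bbox'],np.nanmedian(q,0).round(3),np.nanpercentile(q[:,2],97))
x,y,z=W[...,0],W[...,1],W[...,2]
near=(abs(x-.53)<.05)&(abs(y-.17)<.06)
for a,b in ((.098,.115),(.077,.0885)):
    P=W[near&(z>a)&(z<b)&(y>.15)]
    print(a,len(P)); 
    if len(P)>5: print(cv2.minAreaRect(P[:,:2].astype(np.float32)*1000),np.median(P,0))
P=W[(z>.14)&(z<.17)&(abs(x-.54)<.13)&(y>.2)&(y<.4)]; print('roof',len(P),P.min(0),P.max(0),np.median(P[:,2]))
# roof front edge in bay coordinates: min along by
by=np.array([.138,.990]); bx=np.array([.990,-.138]); s=P[:,:2]@by; t=P[:,:2]@bx
for a in np.arange(t.min(),t.max(),.02): 
    q=(t>=a)&(t<a+.02); print(round(a,3),np.percentile(s[q],1).round(4),end=' | ')
E
```

```text
[0.51896849 0.1043038  0.18820114]
tall_bottle 0.95 [294.8, 81.6, 52.1, 29.3] [0.531 0.179 0.09 ] 0.10746022110516525
short_bottle_mid 0.81 [299.2, 135.7, 43.4, 27.6] [0.525 0.133 0.066] 0.0834360910485801
squat_jar_mid 0.81 [298.4, 182.7, 41.9, 39.4] [0.517 0.087 0.065] 0.07960355551609224
0.098 431
((530.86767578125, 179.3663330078125), (16.90350341796875, 16.930410385131836), 37.51227951049805) [0.53109013 0.17941291 0.10659959]
0.077 544
((531.1651611328125, 179.2991943359375), (23.117643356323242, 41.97686767578125), 82.03997039794922) [0.53260501 0.17928884 0.08442525]Traceback (most recent call last):
  File "<stdin>", line 13, in <module>
    return umr_minimum(a, axis, None, out, keepdims, initial, where)
ValueError: zero-size array to reduction operation minimum which has no identity
```

View pics/w4.png

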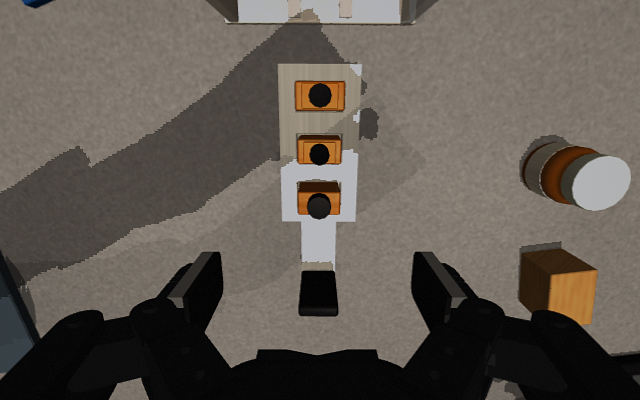

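Emit:
move_arm([
  {"grip": 85,"tx": 0.02,"ty": 0.12,"tz": 0,"roll": 0.01},
  {"grip": 85,"tx": 0.045,"ty": 0.27,"tz": 0,"roll": 0.01},
  {"grip": 85,"tx": 0.06,"ty": 0.375,"tz": -0.1,"roll": 0.01},
  {"grip": 85,"tx": 0.06,"ty": 0.375,"tz": -0.2,"roll": 0.01},
  {"grip": 85,"tx": 0.06,"ty": 0.375,"tz": -0.3,"roll": 0.01},
  {"grip": 85,"tx": 0.06,"ty": 0.375,"tz": -0.3,"roll": 0.01},
  {"grip": 85,"tx": 0.06,"ty": 0.375,"tz": -0.3,"roll": 0.01},
  {"grip": 85,"tx": 0.06,"ty": 0.375,"tz": -0.3,"roll": 0.01},
], grip_force=25)

```text
time_s: 11.5
position: [0.532, 0.1809, 0.1299]
orientation: [[0.128, 0.992, 0.002], [0.992, -0.128, 0.001], [0.001, 0.001, -1.0]]
contact_force: [0.1, 0.6, 0.4]
grip_width: 0.085
grip_force: 0.0
```

Emit:
move_arm([
  {"grip": 85,"tx": -0.004,"ty": -0.008,"tz": -0.15,"roll": 0},
  {"grip": 85,"tx": -0.004,"ty": -0.008,"tz": -0.3,"roll": 0},
  {"grip": 85,"tx": -0.004,"ty": -0.008,"tz": -0.45,"roll": 0},
  {"grip": 85,"tx": -0.004,"ty": -0.008,"tz": -0.56,"roll": 0},
  {"grip": 85,"tx": -0.004,"ty": -0.008,"tz": -0.61,"roll": 0},
  {"grip": 85,"tx": -0.004,"ty": -0.008,"tz": -0.61,"roll": 0},
  {"grip": 70,"tx": -0.004,"ty": -0.008,"tz": -0.61,"roll": 0},
  {"grip": 55,"tx": -0.004,"ty": -0.008,"tz": -0.61,"roll": 0},
])

```text
time_s: 12.3
position: [0.5315, 0.1796, 0.0082]
orientation: [[0.128, 0.992, 0.002], [0.992, -0.128, 0.001], [0.001, 0.002, -1.0]]
contact_force: [-1.1, 0.3, -1.4]
grip_width: 0.0588
grip_force: 0.0
```

Emit:
move_arm([
  {"grip": 45,"tx": 0,"ty": 0,"tz": 0,"roll": 0},
  {"grip": 30,"tx": 0,"ty": 0,"tz": 0,"roll": 0},
  {"grip": 30,"tx": 0,"ty": 0,"tz": 0,"roll": 0},
  {"grip": 30,"tx": 0,"ty": 0,"tz": 0,"roll": 0},
  {"grip": 30,"tx": 0,"ty": 0,"tz": 0,"roll": 0},
  {"grip": 30,"tx": 0,"ty": 0,"tz": 0,"roll": 0},
  {"grip": 30,"tx": 0,"ty": 0,"tz": 0,"roll": 0},
  {"grip": 30,"tx": 0,"ty": 0,"tz": 0,"roll": 0},
])

```text
time_s: 13.1
position: [0.5312, 0.1795, 0.0078]
orientation: [[0.128, 0.992, 0.002], [0.992, -0.128, 0.0], [0.001, 0.002, -1.0]]
contact_force: [-1.0, -0.1, 6.6]
grip_width: 0.0414
grip_force: 25.7
```

Emit:
move_arm([
  {"grip": 30,"tx": 0,"ty": 0,"tz": 0.03,"roll": 0},
  {"grip": 30,"tx": 0,"ty": 0,"tz": 0.1,"roll": 0},
  {"grip": 30,"tx": 0,"ty": 0,"tz": 0.2,"roll": 0},
  {"grip": 30,"tx": 0,"ty": 0,"tz": 0.32,"roll": 0},
  {"grip": 30,"tx": 0,"ty": 0,"tz": 0.45,"roll": 0},
  {"grip": 30,"tx": 0,"ty": 0,"tz": 0.58,"roll": 0},
  {"grip": 30,"tx": 0,"ty": 0,"tz": 0.66,"roll": 0},
  {"grip": 30,"tx": 0,"ty": 0,"tz": 0.66,"roll": 0},
])

```text
time_s: 13.9
position: [0.5318, 0.18, 0.142]
orientation: [[0.128, 0.992, 0.005], [0.992, -0.128, 0.002], [0.002, 0.004, -1.0]]
contact_force: [-0.5, 1.3, -0.6]
grip_width: 0.0414
grip_force: 25.7
```

```bash
cat > bot.py <<'E'
from h import *
def amber(im):
    h=cv2.cvtColor(im,cv2.COLOR_RGB2HSV); return (h[...,0]<22)&(h[...,1]>140)&(h[...,2]>60)
def bottle(c='scene'):
    o=manip.get_obs();R=np.array(o['orientation']);p=np.array(o['position'])
    im,d,K,D,T=cam(c); W=cloud(d,K,D,T); L=(W-p)@R*1000
    m=(abs(L[...,0])<60)&(abs(L[...,1])<24)&(L[...,2]<25)&(L[...,2]>-130)&amber(im)
    return o,im,L,m,W
E
python3 - <<'E'
from bot import *
for c in ('scene','wrist'):
    o,im,L,m,W=bottle(c); q=L[m]; print(c,len(q),q.min(0).round(1) if len(q) else '',q.max(0).round(1) if len(q) else '')
    for a in range(-110,10,10):
        s=q[abs(q[:,2]-a)<5]
        if len(s): print(a,len(s),np.percentile(s,[5,50,95],axis=0)[:,:2].round(1).tolist())
    np.savez('b_'+c,L=L,m=m,im=im)
print(o['position'],o['grip_width'],o['contact_force'])
# camera head
h=[]
for c in ('top','scene'):
    f=np.load(c+'.npz'); im=f['im'].astype(int); W=cloud(*[f[k] for k in ('d','K','D','T')])
    x,y,z=W[...,0],W[...,1],W[...,2]; cm=(x>.6)&(x<.85)&(y>-.4)&(y<-.15)&(z>.17)
    V=im.max(-1); ring=cm&(V>140); print(c,'ring',ring.sum(),np.percentile(W[ring],[3,50,97],axis=0).round(3).tolist())
    grey=cm&(V>75)&(V<125)&((im[...,0]-im[...,1])>2); P=W[grey]; print('grey',len(P),np.percentile(P,[3,50,97],axis=0).round(3).tolist())
    # RANSAC planes
    rng=np.random.default_rng(0)
    for k in range(3):
        best=None
        for i in range(400):
            a=P[rng.choice(len(P),3,replace=False)]; n=np.cross(a[1]-a[0],a[2]-a[0]); nn=np.linalg.norm(n)
            if nn<1e-5: continue
            n/=nn; I=abs((P-a[0])@n)<.002
            if best is None or I.sum()>best.sum(): best=I
        Q=P[best]; n=np.linalg.svd(Q-Q.mean(0))[2][2]; n*=np.sign(n[2]); print('plane',len(Q),n.round(3),Q.mean(0).round(3),'tilt',np.degrees(np.arccos(n[2])).round(1),'az',np.degrees(np.arctan2(n[1],n[0])).round(1))
        P=P[~best]
        if len(P)<30: break
E
```

```text
scene 216 [-15.3 -19.  -89.9] [ 12.   22.7 -11.4]
-90 1 [[-11.6, 20.1], [-11.6, 20.1], [-11.6, 20.1]]
-80 36 [[-13.0, -16.0], [-7.2, 2.2], [-1.1, 15.5]]
-70 29 [[-14.1, -16.9], [-10.4, 2.4], [-7.4, 18.6]]
-60 27 [[-13.1, -16.6], [-10.2, 3.5], [-7.6, 16.9]]
-50 25 [[-14.2, -16.4], [-11.1, -2.1], [-6.9, 15.6]]
-40 28 [[-13.7, -16.2], [-10.6, 1.1], [-6.4, 17.3]]
-30 27 [[-14.0, -13.1], [-11.1, 7.5], [-2.7, 20.9]]
-20 36 [[-13.6, -15.0], [-10.3, 6.5], [2.0, 20.1]]
-10 7 [[-11.7, -6.7], [-10.6, 16.1], [11.6, 18.6]]
wrist 7972 [-12.5 -21.  -95.4] [ 13.1  20.7 -14.9]
-100 1 [[1.8, -8.9], [1.8, -8.9], [1.8, -8.9]]
-90 15 [[-0.2, -9.2], [0.9, -9.0], [4.0, 8.2]]
-80 4947 [[-7.9, -19.1], [6.9, -0.4], [11.5, 18.6]]
-70 676 [[11.2, -15.0], [12.0, 0.7], [12.5, 13.9]]
-60 683 [[11.6, -15.7], [12.0, 3.9], [12.5, 14.7]]
-50 650 [[11.5, -17.1], [12.0, -2.9], [12.5, 15.9]]
-40 498 [[11.6, -17.9], [12.0, 0.0], [12.5, 17.4]]
-30 226 [[11.6, -18.8], [12.0, -12.5], [12.4, 18.6]]
-20 275 [[11.6, -18.3], [12.0, 1.1], [12.4, 17.9]]
-10 1 [[11.6, -14.4], [11.6, -14.4], [11.6, -14.4]]
[0.53104203 0.17944639 0.14026055] 0.0416638579686627 [ 0.02930923 -0.72164106 -1.8455557 ]
top ring 26 [[0.76, -0.285, 0.279], [0.767, -0.278, 0.282], [0.772, -0.271, 0.286]]
grey 313 [[0.672, -0.287, 0.256], [0.7, -0.244, 0.28], [0.769, -0.214, 0.289]]
plane 151 [-0.334  0.181  0.925] [ 0.697 -0.241  0.281] tilt 22.3 az 151.6
plane 64 [-0.358  0.178  0.917] [ 0.696 -0.243  0.278] tilt 23.6 az 153.6
plane 31 [ 0.058 -0.006  0.998] [ 0.731 -0.261  0.282] tilt 3.3 az -5.7
scene ring 178 [[0.655, -0.286, 0.234], [0.667, -0.248, 0.267], [0.772, -0.214, 0.285]]
grey 385 [[0.681, -0.291, 0.176], [0.724, -0.275, 0.268], [0.775, -0.231, 0.288]]
plane 126 [ 0.228 -0.974  0.   ] [ 0.765 -0.288  0.214] tilt 90.0 az -76.8
plane 117 [-0.296  0.134  0.946] [ 0.697 -0.247  0.282] tilt 18.9 az 155.7
plane 61 [ 0.837 -0.434  0.333] [ 0.713 -0.265  0.272] tilt 70.6 az -27.4
```

```bash
python3 - <<'E'
from h import *
S=[]
for c in ('top','scene'):
    ds=[];ims=[]
    for i in range(10):
        im,d,K,D,T=cam(c); ds.append(np.where(d>0,d,np.nan)); ims.append(im)
    d=np.nanmedian(ds,0); im=np.mean(ims,0); W=cloud(d,K,D,T); np.savez('avg_'+c,W=W,im=im)
    print(c,'noise',np.nanmedian(np.nanstd(ds,0)))
    x,y,z=W[...,0],W[...,1],W[...,2]; cm=(x>.6)&(x<.85)&(y>-.4)&(y<-.15)&(z>.17)
    V=im.max(-1); ring=cm&(V>130)&(x<.715); R=W[ring]; print('ring',len(R),np.percentile(R,[2,50,98],axis=0).round(4).tolist())
    if len(R)>20: u,s,v=np.linalg.svd(R-R.mean(0)); n=v[2]; print('ring n',n.round(3),s.round(4),R.mean(0).round(4))
    # grey head connected: normals from local gradients
    er=cv2.erode(cm.astype(np.uint8),np.ones((3,3)))>0
    N=np.cross(np.gradient(W,axis=1),np.gradient(W,axis=0)); N/=np.linalg.norm(N,axis=-1,keepdims=True); N*=np.sign(N[...,2:])
    up=er&(N[...,2]>.85)&(x<.74)&(z>.25)&(V<130); Q=W[up]
    for k in range(6):
        c0=Q.mean(0); n=np.linalg.svd(Q-c0)[2][2]; n*=np.sign(n[2]); r=(Q-c0)@n; Q=Q[abs(r)<max(.0015,1.5*r.std())]
    print('top plane',len(Q),n.round(4),'tilt',np.degrees(np.arccos(n[2])).round(2),'az',np.degrees(np.arctan2(n[1],n[0])).round(1),c0.round(4),r.std().round(4), np.ptp(Q,axis=0).round(3))
    S.append(Q)
    rect=cv2.minAreaRect(Q[:,:2].astype(np.float32)*1000); print(rect)
    cap=cm&(V>130)&(x>.74); print('colcap',cap.sum(),np.median(W[cap],0).round(4) if cap.any() else '')
    col=(x>.7)&(x<.85)&(y>-.36)&(y<-.2)&(z>.06)&(z<.18); print('col',col.sum(),W[col].mean(0).round(4),T[:3,3].round(3))
    # save crop with scale
save('hc2',cv2.resize(im[195:290,315:395].astype(np.uint8),None,fx=6,fy=6,interpolation=cv2.INTER_CUBIC))
E
```

```text
top noise 0.0031690071
ring 28 [[0.6546, -0.2443, 0.2609], [0.6621, -0.2281, 0.2675], [0.6719, -0.2107, 0.2721]]
ring n [-0.743  0.445 -0.5  ] [0.0637 0.017  0.0072] [ 0.6625 -0.228   0.2671]
top plane 127 [-0.2784  0.1533  0.9482] tilt 18.53 az 151.2 [ 0.6969 -0.2407  0.2805] 0.0007 [0.05  0.046 0.017]
((704.5133666992188, -245.5306396484375), (39.40528869628906, 52.206417083740234), 62.29423904418945)
colcap 38 [ 0.7659 -0.2763  0.2831]
col 0 [nan nan nan] [ 0.311 -0.086  1.454]
scene noise 0.0035256972
ring 136 [[0.654, -0.2638, 0.2316], [0.6632, -0.2437, 0.263], [0.7083, -0.2126, 0.2875]]
ring n [ 0.66   0.43  -0.616] [0.1891 0.1497 0.0966] [ 0.6661 -0.2394  0.2596]
top plane 96 [-0.2235  0.1329  0.9656] tilt 15.07 az 149.3 [ 0.7013 -0.25    0.2837] 0.0009 [0.06  0.041 0.016]
((706.6600952148438, -253.00668334960938), (36.984092712402344, 56.680259704589844), 59.99641036987305)
colcap 61 [ 0.7636 -0.2801  0.2837]
col 318 [ 0.7669 -0.2867  0.1227] [ 0.984 -0.936  0.849]<stdin>:22: RuntimeWarning: Mean of empty slice.
  ret = um.true_divide(
```

Emit:
move_arm([
  {"grip": 30,"tx": 0.01,"ty": -0.05,"tz": 0.1,"roll": 0},
  {"grip": 30,"tx": 0.04,"ty": -0.15,"tz": 0.22,"roll": 0},
  {"grip": 30,"tx": 0.08,"ty": -0.27,"tz": 0.36,"roll": 0},
  {"grip": 30,"tx": 0.12,"ty": -0.4,"tz": 0.5,"roll": 0},
  {"grip": 30,"tx": 0.16,"ty": -0.53,"tz": 0.65,"roll": 0},
  {"grip": 30,"tx": 0.2,"ty": -0.68,"tz": 0.8,"roll": 0},
  {"grip": 30,"tx": 0.24,"ty": -0.84,"tz": 0.92,"roll": 0},
  {"grip": 30,"tx": 0.3,"ty": -1,"tz": 1,"roll": 0},
], grip_force=40)

```text
time_s: 15.8
position: [0.5908, -0.0218, 0.3412]
orientation: [[0.127, 0.992, 0.002], [0.992, -0.127, -0.0], [0.0, 0.002, -1.0]]
contact_force: [0.8, 0.3, -1.6]
grip_width: 0.0414
grip_force: 45.0
```

Emit:
move_arm([
  {"grip": 30,"tx": 0.04,"ty": -0.15,"tz": 0.05,"roll": 0},
  {"grip": 30,"tx": 0.09,"ty": -0.32,"tz": 0.08,"roll": 0},
  {"grip": 30,"tx": 0.14,"ty": -0.49,"tz": 0.08,"roll": 0},
  {"grip": 30,"tx": 0.2,"ty": -0.66,"tz": 0.08,"roll": 0},
  {"grip": 30,"tx": 0.25,"ty": -0.8,"tz": 0.08,"roll": 0},
  {"grip": 30,"tx": 0.29,"ty": -0.92,"tz": 0.08,"roll": 0},
  {"grip": 30,"tx": 0.3,"ty": -1,"tz": 0.08,"roll": 0},
  {"grip": 30,"tx": 0.3,"ty": -1,"tz": 0.08,"roll": 0},
])

```text
time_s: 16.6
position: [0.6501, -0.2235, 0.3539]
orientation: [[0.131, 0.991, -0.001], [0.991, -0.131, -0.001], [-0.001, -0.001, -1.0]]
contact_force: [-0.3, 0.2, -1.7]
grip_width: 0.0421
grip_force: 45.0
```

Emit:
move_arm([
  {"grip": 30,"tx": 0.04,"ty": -0.1,"tz": 0,"roll": 0},
  {"grip": 30,"tx": 0.07,"ty": -0.25,"tz": 0,"roll": 0},
  {"grip": 30,"tx": 0.1,"ty": -0.36,"tz": 0,"roll": 0},
  {"grip": 30,"tx": 0.12,"ty": -0.42,"tz": 0,"roll": 0},
  {"grip": 30,"tx": 0.12,"ty": -0.42,"tz": 0,"roll": 0},
  {"grip": 30,"tx": 0.12,"ty": -0.42,"tz": 0,"roll": 0},
  {"grip": 30,"tx": 0.12,"ty": -0.42,"tz": 0,"roll": 0},
  {"grip": 30,"tx": 0.12,"ty": -0.42,"tz": 0,"roll": 0},
])

```text
time_s: 17.4
position: [0.6746, -0.3033, 0.3554]
orientation: [[0.126, 0.992, 0.001], [0.992, -0.126, 0.0], [0.0, 0.0, -1.0]]
contact_force: [0.4, 0.3, -0.3]
grip_width: 0.0417
grip_force: 45.0
```

```bash
python3 - <<'E'
from h import *
im,d,K,D,T=cam('wrist'); W=cloud(d,K,D,T); np.savez('w5.npz',W=W,im=im,d=d,K=K,D=D,T=T); save('w5',im); o=manip.get_obs(); print(o['position'],o['time_s'])
E
```

```text
[ 0.67455307 -0.30363461  0.35533754] 17.45
```

View pics/w5.png

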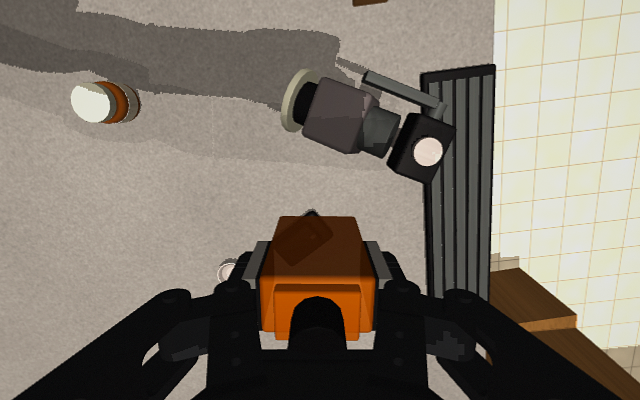

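```bash
python3 - <<'E'
from h import *
f=np.load('w5.npz'); W=f['W']; im=f['im'].astype(int); V=im.max(-1)
sat=im.max(-1)-im.min(-1)
box=np.zeros(V.shape,bool); box[60:185,275:460]=1
x,y,z=W[...,0],W[...,1],W[...,2]
def fit(Q,name,tol=.001):
    for k in range(8):
        c0=np.median(Q,0) if k==0 else Q.mean(0); n=np.linalg.svd(Q-c0)[2][2]; n*=np.sign(n[2]); r=(Q-c0)@n; Q=Q[abs(r)<max(tol,1.5*r.std())]
    print(name,len(Q),n.round(4),'tilt',np.degrees(np.arccos(n[2])).round(2),'az',np.degrees(np.arctan2(n[1],n[0])).round(1),c0.round(4),r.std().round(5)); return Q
tp=np.zeros_like(box); tp[95:135,322:352]=1
Q=fit(W[tp&(z>.2)],'headtop')
N=None
ring=box&(V>120)&(sat<60)&(z>.19)&(x<.70); k=cv2.connectedComponentsWithStats(ring.astype(np.uint8))
i=1+np.argmax(k[2][1:,4]); ring=k[1]==i; R=W[ring]; print('ring',len(R),np.percentile(R,[1,50,99],axis=0).round(4).tolist())
cap=box&(V>150)&(z>.2)&(x>.72); print('cap',cap.sum(),((W[cap].max(0)+W[cap].min(0))/2).round(4),np.median(W[cap],0).round(4))
# grey head extents in frame of headtop plane: sides
grey=box&(z>.2)&(V>55)&(V<125)&(im[...,0]-im[...,1]>3); 
r=cv2.minAreaRect(W[grey&tp|grey][:,:2].astype(np.float32)*1000); print(grey.sum(),r)
np.save('ring.npy',R)
# fit ring: silhouettes center: circle of R=27 with axis a; unknown centre c(3), az, pitch: points within disk cylinder rim
E
```

```text
headtop 1022 [-0.3108  0.167   0.9357] tilt 20.66 az 151.8 [ 0.6969 -0.2434  0.2826] 0.00049
ring 404 [[0.6528, -0.244, 0.2566], [0.6629, -0.2228, 0.2703], [0.6788, -0.2064, 0.2738]]
cap 627 [ 0.7644 -0.2803  0.2823] [ 0.7637 -0.2797  0.2844]
3938 ((722.573974609375, -250.34451293945312), (65.54828643798828, 131.76095581054688), 62.92272186279297)
```

```bash
cat > lens.py <<'E'
import numpy as np
def frame(az,pitch):  # look azimuth, pitch down (deg); columns: x back, y level, z up
    a=np.radians(az); p=np.radians(pitch); xb=np.array([-np.cos(a)*np.cos(p),-np.sin(a)*np.cos(p),np.sin(p)])
    y=np.cross([0,0,1],xb); y/=np.linalg.norm(y); return np.column_stack([xb,y,np.cross(xb,y)])
E
python3 - <<'E'
from h import *; from lens import frame
f=np.load('w5.npz'); W=f['W']; im=f['im'].astype(int); V=im.max(-1); R=np.load('ring.npy'); o=np.array([.6969,-.2434,.2826])
col=np.array([.7640,-.2800,.283])
for az in (151,152,153):
    F=frame(az,20.7); q=(R-o)@F*1000; print(az,'ring lens-frame pct',np.percentile(q,[1,5,50,95,99],axis=0).round(1).tolist(),'col y',((col-o)@F*1000).round(1))
F=frame(152,20.7); L=(W-o)@F*1000
box=np.zeros(V.shape,bool); box[60:185,275:460]=1
hd=box&(W[...,2]>.2)&(abs(L[...,2])<3)&(abs(L[...,1])<35)&(L[...,0]<60)
for a in range(-30,40,6):
    s=L[hd&(abs(L[...,0]-a)<3)]
    if len(s)>5: print(a,len(s),np.percentile(s[:,1],[1,99]).round(1),np.median(s[:,2]).round(1))
E
```

```text
151 ring lens-frame pct [[-44.2, -20.7, -12.2], [-43.5, -18.2, -7.8], [-40.8, 1.6, 2.5], [-38.2, 20.7, 5.2], [-37.7, 22.9, 5.7]] col y [ 71.6   0.5 -26.6]
152 ring lens-frame pct [[-43.9, -20.0, -12.4], [-43.6, -17.5, -7.9], [-40.7, 2.3, 2.5], [-38.2, 21.4, 5.2], [-37.8, 23.5, 5.7]] col y [ 71.6  -0.8 -26.6]
153 ring lens-frame pct [[-44.1, -19.4, -12.5], [-43.5, -16.8, -8.0], [-40.6, 3.0, 2.4], [-38.1, 22.0, 5.2], [-37.8, 24.1, 5.7]] col y [ 71.6  -2.1 -26.6]
-24 109 [-23.   20.4] -0.8
-18 456 [-23.9  21.6] -0.1
-12 457 [-24.1  21.8] 0.1
-6 480 [-24.   21.9] 0.0
0 493 [-24.1  21.8] 0.0
6 500 [-23.9  21.9] 0.0
12 501 [-24.1  21.8] 0.0
18 438 [-23.8  21. ] -0.6
```

Emit:
move_arm([
  {"grip": 30,"tx": -0.03,"ty": 0.1,"tz": 0,"roll": 0},
  {"grip": 30,"tx": -0.06,"ty": 0.22,"tz": 0,"roll": 0},
  {"grip": 30,"tx": -0.1,"ty": 0.36,"tz": 0,"roll": 0},
  {"grip": 30,"tx": -0.14,"ty": 0.52,"tz": 0,"roll": 0},
  {"grip": 30,"tx": -0.18,"ty": 0.68,"tz": 0,"roll": 0},
  {"grip": 30,"tx": -0.22,"ty": 0.84,"tz": 0,"roll": 0},
  {"grip": 30,"tx": -0.25,"ty": 1,"tz": 0,"roll": 0},
  {"grip": 30,"tx": -0.25,"ty": 1,"tz": 0,"roll": 0},
])

```text
time_s: 18.25
position: [0.6238, -0.0981, 0.3562]
orientation: [[0.12, 0.993, 0.001], [0.993, -0.12, 0.003], [0.003, 0.001, -1.0]]
contact_force: [-0.4, -0.3, -0.9]
grip_width: 0.0415
grip_force: 45.0
```

Emit:
move_arm([
  {"grip": 30,"tx": -0.03,"ty": 0.12,"tz": -0.05,"roll": 0},
  {"grip": 30,"tx": -0.06,"ty": 0.26,"tz": -0.12,"roll": 0},
  {"grip": 30,"tx": -0.1,"ty": 0.41,"tz": -0.2,"roll": 0},
  {"grip": 30,"tx": -0.14,"ty": 0.56,"tz": -0.28,"roll": 0},
  {"grip": 30,"tx": -0.18,"ty": 0.7,"tz": -0.36,"roll": 0},
  {"grip": 30,"tx": -0.22,"ty": 0.84,"tz": -0.43,"roll": -0.01},
  {"grip": 30,"tx": -0.25,"ty": 0.95,"tz": -0.48,"roll": -0.012},
  {"grip": 30,"tx": -0.25,"ty": 1,"tz": -0.5,"roll": -0.012},
])

```text
time_s: 19.05
position: [0.5732, 0.0977, 0.2544]
orientation: [[0.137, 0.991, -0.001], [0.991, -0.137, 0.0], [0.0, -0.001, -1.0]]
contact_force: [0.7, 0.5, -0.4]
grip_width: 0.0417
grip_force: 45.0
```

Emit:
move_arm([
  {"grip": 30,"tx": -0.03,"ty": 0.1,"tz": -0.12,"roll": 0},
  {"grip": 30,"tx": -0.07,"ty": 0.22,"tz": -0.26,"roll": 0},
  {"grip": 30,"tx": -0.1,"ty": 0.34,"tz": -0.38,"roll": 0},
  {"grip": 30,"tx": -0.14,"ty": 0.45,"tz": -0.48,"roll": 0},
  {"grip": 30,"tx": -0.16,"ty": 0.52,"tz": -0.55,"roll": 0},
  {"grip": 30,"tx": -0.17,"ty": 0.55,"tz": -0.575,"roll": 0},
  {"grip": 30,"tx": -0.17,"ty": 0.55,"tz": -0.575,"roll": 0},
  {"grip": 30,"tx": -0.17,"ty": 0.55,"tz": -0.575,"roll": 0},
])

```text
time_s: 19.85
position: [0.5416, 0.2042, 0.1405]
orientation: [[0.141, 0.99, 0.001], [0.99, -0.141, -0.0], [-0.0, 0.001, -1.0]]
contact_force: [-0.2, -0.4, -1.5]
grip_width: 0.0412
grip_force: 45.1
```

Emit:
move_arm([
  {"grip": 30,"tx": 0.008,"ty": 0.06,"tz": 0,"roll": 0},
  {"grip": 30,"tx": 0.017,"ty": 0.12,"tz": 0,"roll": 0},
  {"grip": 30,"tx": 0.021,"ty": 0.15,"tz": 0,"roll": 0},
  {"grip": 30,"tx": 0.023,"ty": 0.165,"tz": 0,"roll": 0},
  {"grip": 30,"tx": 0.025,"ty": 0.18,"tz": 0,"roll": 0},
  {"grip": 30,"tx": 0.027,"ty": 0.195,"tz": 0,"roll": 0},
  {"grip": 30,"tx": 0.029,"ty": 0.21,"tz": 0,"roll": 0},
  {"grip": 30,"tx": 0.031,"ty": 0.22,"tz": 0,"roll": 0},
], grip_force=20)

```text
time_s: 20.65
position: [0.5465, 0.2459, 0.1397]
orientation: [[0.142, 0.99, -0.001], [0.99, -0.142, -0.006], [-0.006, -0.001, -1.0]]
contact_force: [-2.3, -10.9, 5.9]
grip_width: 0.0416
grip_force: 45.6
```

```bash
cat > tilt.py <<'E'
from bot import *
def tilt():
    for c in ('wrist','scene'):
        o,im,L,m,W=bottle(c); q=L[m]
        print(c,len(q),o['position'],o['contact_force'].round(1) if hasattr(o['contact_force'],'round') else o['contact_force'],o['grip_width'],o['grip_force'])
        np.savez('b2_'+c,L=L,m=m,im=im)
        Q=q
        rng=np.random.default_rng(0)
        for k in range(3):
            if len(Q)<30: break
            best=None
            for i in range(300):
                a=Q[rng.choice(len(Q),3,replace=False)]; n=np.cross(a[1]-a[0],a[2]-a[0]); nn=np.linalg.norm(n)
                if nn<20: continue
                n/=nn; I=abs((Q-a[0])@n)<(.6 if c=='wrist' else 2.5)
                if best is None or I.sum()>best.sum(): best=I
            if best is None: break
            P=Q[best]; n=np.linalg.svd(P-P.mean(0))[2][2]; print(' plane',len(P),n.round(3),P.mean(0).round(1),'angle',np.degrees(np.arctan2(n[2],n[0])).round(1),'off',(P.mean(0)@n).round(1),P.min(0).round(0),P.max(0).round(0)); Q=Q[~best]
tilt()
E
python3 tilt.py
```

```text
wrist 5043 [0.5465289  0.24585672 0.13973706] [ -2.3 -10.9   5.9] 0.04157670735584111 45.61115384101868
 plane 1473 [ 0.153  0.009 -0.988] [  4.8  -0.2 -82.3] angle -81.2 off 82.1 [ -8. -15. -85.] [ 13.  15. -81.]
 plane 1348 [ 0.202 -0.011 -0.979] [  4.2  -1.6 -76.3] angle -78.4 off 75.6 [-10. -21. -80.] [ 13.  20. -74.]
 plane 659 [ 0.998 -0.002 -0.067] [ 11.4   0.5 -77.2] angle -3.8 off 16.5 [ 10. -20. -83.] [ 12.  20. -72.]
scene 154 [0.54655829 0.24628311 0.13974612] [ -2.2 -10.    4.3] 0.041820252936444036 45.41016161441803
 plane 96 [-0.98   0.    -0.197] [-16.7  -0.  -43.5] angle -168.6 off 25.0 [-24. -19. -87.] [ -7.  23. -16.]
 plane 28 [-0.977  0.002 -0.212] [-12.1  -0.1 -48.6] angle -167.8 off 22.1 [-19. -20. -84.] [ -4.  21. -15.]
 plane 17 [-0.981 -0.045 -0.191] [-19.5  -0.8 -49.5] angle -169.0 off 28.6 [-25. -14. -89.] [-14.  23. -21.]
```

Emit:
move_arm([
  {"grip": 30,"tx": 0.001,"ty": 0.008,"tz": 0,"roll": 0},
  {"grip": 30,"tx": 0.002,"ty": 0.016,"tz": 0,"roll": 0},
  {"grip": 30,"tx": 0.003,"ty": 0.024,"tz": 0,"roll": 0},
  {"grip": 30,"tx": 0.005,"ty": 0.032,"tz": 0,"roll": 0},
  {"grip": 30,"tx": 0.006,"ty": 0.04,"tz": 0,"roll": 0},
  {"grip": 30,"tx": 0.006,"ty": 0.04,"tz": 0,"roll": 0},
  {"grip": 30,"tx": 0.006,"ty": 0.04,"tz": 0,"roll": 0},
  {"grip": 30,"tx": 0.006,"ty": 0.04,"tz": 0,"roll": 0},
])

```text
time_s: 21.55
position: [0.5477, 0.2541, 0.1393]
orientation: [[0.142, 0.99, -0.002], [0.99, -0.142, -0.005], [-0.005, -0.001, -1.0]]
contact_force: [-1.9, -9.7, 1.8]
grip_width: 0.0413
grip_force: 44.8
```

```bash
python3 tilt.py
```

```text
wrist 4689 [0.54767323 0.25407014 0.13931992] [-1.9 -9.7  1.8] 0.04127727998942143 44.78403925895691
 plane 1525 [ 0.348 -0.002 -0.938] [  6.2  -0.3 -81.8] angle -69.7 off 78.9 [ -5. -15. -86.] [ 14.  15. -79.]
 plane 1320 [-0.346 -0.003  0.938] [  4.1  -0.  -76.1] angle 110.3 off -72.8 [ -9. -21. -81.] [ 13.  20. -72.]
 plane 541 [ 0.352 -0.006 -0.936] [  6.    0.1 -80.9] angle -69.4 off 77.9 [ -5. -15. -85.] [ 13.  15. -78.]
scene 153 [0.54767433 0.25399927 0.139336  ] [ -1.6 -10.8   0.3] 0.0416102538478011 44.78491544723511
 plane 99 [-0.942 -0.061 -0.329] [-20.9  -0.8 -45.8] angle -160.7 off 34.8 [-31. -19. -82.] [ -7.  21. -18.]
 plane 25 [-0.908  0.238 -0.345] [-20.6   0.4 -47.9] angle -159.2 off 35.3 [-31. -17. -81.] [ -6.  23. -20.]
```

Emit:
move_arm([
  {"grip": 30,"tx": -0.005,"ty": -0.03,"tz": 0.01,"roll": 0},
  {"grip": 30,"tx": -0.01,"ty": -0.08,"tz": 0.05,"roll": 0},
  {"grip": 30,"tx": -0.02,"ty": -0.15,"tz": 0.1,"roll": 0},
  {"grip": 30,"tx": -0.03,"ty": -0.2,"tz": 0.1,"roll": 0},
  {"grip": 30,"tx": -0.03,"ty": -0.2,"tz": 0.1,"roll": 0},
  {"grip": 30,"tx": -0.03,"ty": -0.2,"tz": 0.1,"roll": 0},
  {"grip": 30,"tx": -0.03,"ty": -0.2,"tz": 0.1,"roll": 0},
  {"grip": 30,"tx": -0.03,"ty": -0.2,"tz": 0.1,"roll": 0},
], grip_force=60)

```text
time_s: 22.45
position: [0.5418, 0.2178, 0.1596]
orientation: [[0.139, 0.99, -0.0], [0.99, -0.139, 0.0], [0.0, -0.0, -1.0]]
contact_force: [0.7, 0.6, -2.1]
grip_width: 0.0418
grip_force: 61.3
```

```bash
python3 tilt.py
```

```text
wrist 4904 [0.54176027 0.21783134 0.15957775] [ 0.7  0.6 -2.1] 0.04178860321884143 61.33195996284485
 plane 1493 [ 0.337  0.015 -0.941] [  6.2  -0.8 -81.6] angle -70.3 off 78.9 [ -5. -15. -86.] [ 14.  15. -78.]
 plane 1372 [ 0.358 -0.008 -0.934] [  4.4  -0.  -75.8] angle -69.0 off 72.4 [ -9. -21. -81.] [ 13.  20. -72.]
 plane 543 [ 0.333  0.014 -0.943] [  6.1   4.8 -82.5] angle -70.5 off 79.9 [ -4. -15. -87.] [ 14.  14. -80.]
scene 180 [0.54173725 0.21781665 0.15955274] [-0.2 -0.2 -1.4] 0.04158768084322486 61.33229613304138
 plane 114 [-0.937  0.066 -0.343] [-20.   -0.2 -48.2] angle -159.9 off 35.3 [-31. -19. -87.] [ -4.  21. -20.]
 plane 31 [0.907 0.236 0.348] [-18.   -2.8 -51.8] angle 21.0 off -35.0 [-32. -22. -88.] [ -1.  23. -19.]
 plane 18 [ 0.854 -0.428  0.295] [-19.1   6.1 -43. ] angle 19.1 off -31.6 [-32. -15. -81.] [ -3.  21. -19.]
```

```bash
python3 - <<'E'
import numpy as np
f=np.load('b2_wrist.npz'); L=f['L']; m=f['m']; al=np.radians(20.4)
a=np.array([np.sin(al),0,-np.cos(al)]); b=np.array([np.cos(al),0,np.sin(al)])
q=L[m]; A=q@a; B=q@b
for t in (70.5,72.4,74.5,78.9): 
    s=abs(A-t)<.8; print(t,s.sum(),np.percentile(B[s],[0.5,2,50,98,99.5]).round(1),np.percentile(q[s,1],[1,99]).round(1))
im=f['im'].astype(int); k=(abs(L[...,0])<50)&(abs(L[...,1])<12)&(L[...,2]>-125)&(L[...,2]<-85)&(im.max(-1)<60)
q=L[k]; A=q@a; B=q@b; print(len(q),np.percentile(A,[50,90,98]).round(1)); s=A>np.percentile(A,98)-2; print('cap',s.sum(),np.percentile(B[s],[1,50,99]).round(1),np.percentile(q[s,1],[1,99]).round(1))
from lens import frame
F=frame(152,20.7); o=np.array([.6969,-.2434,.2826]); V=o+F@np.array([-.164,-.001,-.0225]); print('view',V.round(4),'lens',(o+F@np.array([-.044,-.001,-.0225])).round(4))
# tool orientation: x az 152
ax=np.radians(152); R=np.column_stack([[np.cos(ax),np.sin(ax),0],[np.sin(ax),-np.cos(ax),0],[0,0,-1]])
for c in (-21.3,-20.8):
    C=a*50.4+b*c; print('centre tool',C.round(1),'target TCP',(V-R@C/1000).round(4))
E
```

```text
70.5 66 [-35.2 -34.4 -14.  -12.9 -12.8] [-20.9  20.5]
72.4 1630 [-36.2 -35.7 -21.6 -13.3 -13.1] [-20.5  20.2]
74.5 186 [-34.2 -33.4 -16.2 -13.9 -13.8] [-20.   19.3]
78.9 1894 [-34.3 -33.9 -21.4 -15.  -14.9] [-14.8  14.4]
7938 [108.8 117.9 119.7]
cap 859 [-34.  -33.  -26.5] [-11.9  11.9]
view [ 0.568  -0.176   0.2036] lens [ 0.6671 -0.2287  0.246 ]
centre tool [ -2.4   0.  -54.7] target TCP [ 0.5659 -0.1749  0.1489]
centre tool [ -1.9   0.  -54.5] target TCP [ 0.5663 -0.1751  0.1491]
```

Emit:
move_arm([
  {"grip": 30,"tx": 0.005,"ty": -0.1,"tz": 0.05,"roll": 0.06},
  {"grip": 30,"tx": 0.01,"ty": -0.22,"tz": 0.1,"roll": 0.15},
  {"grip": 30,"tx": 0.02,"ty": -0.36,"tz": 0.1,"roll": 0.25},
  {"grip": 30,"tx": 0.03,"ty": -0.5,"tz": 0.1,"roll": 0.35},
  {"grip": 30,"tx": 0.035,"ty": -0.64,"tz": 0.1,"roll": 0.45},
  {"grip": 30,"tx": 0.04,"ty": -0.78,"tz": 0.1,"roll": 0.53},
  {"grip": 30,"tx": 0.04,"ty": -0.9,"tz": 0.1,"roll": 0.58},
  {"grip": 30,"tx": 0.04,"ty": -1,"tz": 0.1,"roll": 0.6},
])

```text
time_s: 23.35
position: [0.5499, 0.0157, 0.1796]
orientation: [[-0.47, 0.883, -0.0], [0.883, 0.47, -0.0], [-0.0, -0.0, -1.0]]
contact_force: [0.8, -0.4, -1.7]
grip_width: 0.0414
grip_force: 61.4
```

Emit:
move_arm([
  {"grip": 30,"tx": 0.01,"ty": -0.1,"tz": 0,"roll": 0.07},
  {"grip": 30,"tx": 0.02,"ty": -0.2,"tz": 0,"roll": 0.16},
  {"grip": 30,"tx": 0.025,"ty": -0.32,"tz": 0,"roll": 0.26},
  {"grip": 30,"tx": 0.03,"ty": -0.44,"tz": 0,"roll": 0.36},
  {"grip": 30,"tx": 0.03,"ty": -0.56,"tz": 0,"roll": 0.45},
  {"grip": 30,"tx": 0.03,"ty": -0.66,"tz": 0,"roll": 0.52},
  {"grip": 30,"tx": 0.03,"ty": -0.74,"tz": 0,"roll": 0.567},
  {"grip": 30,"tx": 0.03,"ty": -0.8,"tz": 0,"roll": 0.567},
])

```text
time_s: 24.15
position: [0.5558, -0.144, 0.1795]
orientation: [[-0.883, 0.47, -0.0], [0.47, 0.883, 0.0], [0.0, -0.0, -1.0]]
contact_force: [0.8, -0.0, -1.5]
grip_width: 0.0411
grip_force: 61.4
```

Yaw is at 152°. Final approach: Δ(0.0075, −0.0295, −0.0316).

Emit:
move_arm([
  {"grip": 30,"tx": 0.01,"ty": -0.03,"tz": -0.03,"roll": 0},
  {"grip": 30,"tx": 0.02,"ty": -0.07,"tz": -0.07,"roll": 0},
  {"grip": 30,"tx": 0.03,"ty": -0.11,"tz": -0.12,"roll": 0},
  {"grip": 30,"tx": 0.037,"ty": -0.14,"tz": -0.15,"roll": 0},
  {"grip": 30,"tx": 0.037,"ty": -0.147,"tz": -0.158,"roll": 0},
  {"grip": 30,"tx": 0.037,"ty": -0.147,"tz": -0.158,"roll": 0},
  {"grip": 30,"tx": 0.037,"ty": -0.147,"tz": -0.158,"roll": 0},
  {"grip": 30,"tx": 0.037,"ty": -0.147,"tz": -0.158,"roll": 0},
])

```text
time_s: 24.95
position: [0.5636, -0.1716, 0.1486]
orientation: [[-0.883, 0.469, 0.001], [0.469, 0.883, 0.0], [-0.001, 0.0, -1.0]]
contact_force: [-0.2, 0.0, -1.0]
grip_width: 0.0413
grip_force: 61.4
```

```bash
python3 tilt.py; python3 - <<'E'
from h import *
f=np.load('b2_wrist.npz'); L=f['L']; q=L[f['m']]; al=np.radians(20.4)
a=np.array([np.sin(al),0,-np.cos(al)]); b=np.array([np.cos(al),0,np.sin(al)])
A=q@a;B=q@b
for t in (72.4,78.9):
    s=abs(A-t)<.8; print(t,s.sum(),np.percentile(B[s],[.5,99.5]).round(1))
im,d,K,D,T=cam('scene'); W=cloud(d,K,D,T); o=manip.get_obs(); print(o['position'],o['time_s'],o['orientation'])
im2=cam('top')[0]
save('fin',np.hstack([cv2.resize(im[110:290,300:440],(420,540),interpolation=2),cv2.resize(im2[110:260,190:400],(380,540),interpolation=2)]))
x,y,z=W[...,0],W[...,1],W[...,2]
for n in ('short_bottle_mid','squat_jar_mid'):
    for r in manip.silhouettes(n,'scene')[:2]: print(n,r['conf'],r['bbox'],np.nanmedian(W[r['pixels']],0).round(3))
E
```

```text
wrist 4896 [ 0.56356822 -0.17162054  0.14861064] [-0.2  0.  -1. ] 0.04127590799654452 61.3652765750885
 plane 1478 [ 0.33   0.01  -0.944] [  6.8  -1.  -81.6] angle -70.7 off 79.3 [ -5. -16. -86.] [ 15.  14. -78.]
 plane 1312 [-0.335 -0.005  0.942] [  5.3  -1.4 -75.5] angle 109.6 off -72.9 [ -8. -21. -81.] [ 14.  20. -72.]
 plane 609 [-0.338 -0.003  0.941] [  4.4   1.6 -76.8] angle 109.8 off -73.8 [ -8. -21. -81.] [ 14.  19. -73.]
scene 370 [ 0.56352598 -0.17173924  0.14859086] [-0.2 -0.6 -1. ] 0.04186655231815692 61.3654088973999
 plane 287 [-0.938  0.008 -0.345] [-17.7  -0.9 -51.9] angle -159.8 off 34.5 [-31. -22. -86.] [ -3.  20. -18.]
 plane 38 [0.891 0.153 0.427] [-15.9  -1.5 -52.7] angle 25.6 off -36.9 [-31. -21. -85.] [ -2.  17. -22.]
 plane 23 [ 0.944 -0.019  0.33 ] [-19.3  -7.6 -56.7] angle 19.3 off -36.8 [-31. -21. -86.] [ -8.  16. -24.]
72.4 1514 [-35.6 -12.4]
78.9 1874 [-33.7 -14.2]
[ 0.56346425 -0.17192217  0.14852287] 25.1 [[-8.82888113e-01  4.69583161e-01  4.84644271e-04]
 [ 4.69583128e-01  8.82888244e-01 -1.85276222e-04]
 [-5.14889323e-04  6.40025987e-05 -9.99999865e-01]]
short_bottle_mid 0.66 [340.8, 195.3, 11.7, 14.3] [0.53  0.123 0.059]
short_bottle_mid 0.55 [331.4, 213.6, 40.1, 25.7] [ 0.704 -0.261  0.274]
squat_jar_mid 0.46 [330.0, 201.4, 14.7, 15.2] [0.52  0.072 0.058]
```

View pics/fin.png

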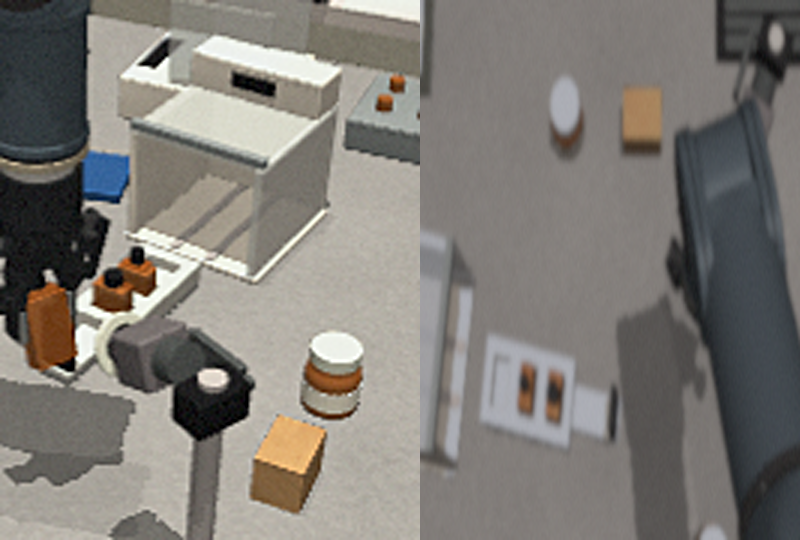

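Emit:
move_arm([
  {"grip": 30,"tx": 0,"ty": -0.004,"tz": -0.003,"roll": 0},
  {"grip": 30,"tx": 0,"ty": -0.008,"tz": -0.003,"roll": 0},
  {"grip": 30,"tx": 0,"ty": -0.008,"tz": -0.003,"roll": 0},
  {"grip": 30,"tx": 0,"ty": -0.008,"tz": -0.003,"roll": 0},
  {"grip": 30,"tx": 0,"ty": -0.008,"tz": -0.003,"roll": 0},
  {"grip": 30,"tx": 0,"ty": -0.008,"tz": -0.003,"roll": 0},
  {"grip": 30,"tx": 0,"ty": -0.008,"tz": -0.003,"roll": 0},
  {"grip": 30,"tx": 0,"ty": -0.008,"tz": -0.003,"roll": 0},
])

```text
time_s: 26.05
position: [0.5633, -0.1737, 0.1476]
orientation: [[-0.883, 0.47, -0.0], [0.47, 0.883, -0.0], [-0.0, -0.0, -1.0]]
contact_force: [0.8, 0.0, -0.5]
grip_width: 0.0415
grip_force: 61.4
```

```bash
python3 -c "
from workcell import manip
o=manip.get_obs(); print(o['position'],o['grip_force'],abs(o['joint_vel']).max())
print(manip.hand_in())"
```

```text
[ 0.5633198  -0.17372078  0.14760828] 61.365158557891846 0.0015459460405194228
the job is handed in; nothing more can be done
None
```

Handed in at about 26 s (no verdict returned): tray drawn fully out, other two bottles still standing in it, and the tall bottle held still, cap up, about 12 cm in front of the lens, leaning about 20° against a measured camera slant of 20.7°.

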